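Square the specimen carrier under the inspection camera

TASK

Turn the round specimen carrier under the inspection camera, with a fingertip against one of its two upright posts, say, until the flat on its edge lies flush against the sprung alignment bar at the back of the stand, and leave it there. There is no room for an upright hand under the lens, so reach in at a slant from the front, and do not bump the lens head or its ring light. Leave the vials, timer and forceps beside the stand where they are.

Things in the scene. Friction and masses are not known exactly. Their poses are not given: they have to be found in the camera images.
- stand: Fixed camera stand on the worktop, white base 262 x 176 mm, base top 28 mm up. Origin: on the worktop, straight below the vertical spindle axis on which the carrier turns. +x points from the spindle to the alignment bar and the column behind it (column axis at x = +128 mm), z up; the base spans x -100 to +162, y -88 to +88 mm.
- lens_head: Lens head fixed to the stand over the spindle axis: ring light 68 mm in diameter, underside 180 mm above the worktop; above it the lens barrel, an arm to the column (64 mm wide, 241 to 281 mm up; a clamp knob sticks out to y = +49 mm, focus knobs at the column to y = +-61 mm) and a camera box up to 349 mm. Origin and axes are the stand's. Keep any contact with it below 3 N.
- carrier: Round aluminium carrier, 130 mm diameter, 10 mm thick, one flat on its edge (56.7 mm long, 58.5 mm from the axis). Turns all the way round on the spindle (0.02 N m drag), stays where left, cannot shift or lift. Origin: spindle axis, underside, 41 mm up; +x to the flat, z up. Home: +x along stand's +x. Starts 0.55 to 2.0 rad counter-clockwise of home seen from above, so turn it clockwise.
- post_a (a point): Centre of one knurled steel post on the carrier, 18 mm in diameter, 26 mm high (from 51 to 77 mm above the worktop), 47 mm from the spindle axis on the carrier's +y side. The point is on the post's axis half-way up, 64 mm above the worktop.
- post_b (a point): Centre of the other, identical post, on the carrier's -y side.
- flat_mid (a point): Middle of the carrier's flat, half-way up the 10 mm thick edge; its x axis is the outward normal of the flat.
- alignment_bar (a joint): Travel of the sprung steel bar behind the carrier, m: 0 = flush on the flat, about 0.0065 = pushed back by the round edge. The spring pushes it forward with about 5 N at 0, 7 N when pushed back; once the flat is within about 0.07 rad of square the bar turns the carrier flush by itself.
- bar_face (a point): Middle of the bar's front face (84 mm long along the stand's y, 13 mm high), 46.5 mm above the worktop; its x axis points away from the carrier.
- vial_0: Bystander: small capped glass vial 24 mm in diameter, 56 mm high, standing loose right of the stand (stand's -y side). Origin: centre of its underside.
- vial_1: Bystander: a second vial like it, 24 x 56 mm, also right of the stand. Origin: centre of its underside.
- timer: Bystander: bench timer 58 x 66 x 20 mm lying left of the stand (stand's +y side). Origin: centre of its underside.
- forceps: Bystander: steel forceps 132 mm long, 12 mm high, lying left of the stand. Origin: centre of its underside.

How it is judged:
By the outcome, as a careful person would: the job done as asked, in the order asked, and still so for the second after the job is handed in, with the robot touching nothing.
It also fails if it takes over 42 s, if anything falls off the work surface, if the arm or the gripper's body presses on something with over 40 N, if the wrist force passes 120 N, or if a joint passes its speed limit or range.

ROBOT

A 6-joint arm with a two-finger parallel gripper is mounted at the origin on a cart in front of the work surface, level with it; the furniture and walls round the work are solid. World frame = base frame: x ahead of the robot, y to its left, z up, the work surface at z = 0. Lengths are in m, angles in degrees, forces in N, time in s.
With the tool pointing down it reaches from about 0.225 to 0.875 m from the base axis. Payload 3.4 kg.
Tool frame: the origin (TCP) lies at the very end of the fingers, on their centre line; the grasp point (between the pads) lies 19 mm behind it; z points along the fingers, y is the direction in which the jaws open and shut (so a half turn about z gives the same grasp; the last joint's range is limited). The gripper opens to 85 mm and grips with 20 to 120 N. Pads are 22 mm wide; open, the fingers measure 114 mm over their backs; the gripper's body (76 mm by 85 mm) begins 54 mm behind the grasp point. The pads swing forward as they close: fully open they stand 13 mm farther back than shut.
Start: joints at [-72.021, 15.808, 86.224, -0, 77.962, -6.933], TCP at [0.242, -0.522, 0.231] pointing down, gripper open.
Joint ranges: [-165.64, 165.64], [-43.16, 119.46], [12.63, 154.43], [-67.54, 247.53], [6.08, 155.33], [-154.97, 154.97]. Speed limits (degrees/s): [147.25, 147.25, 180, 180, 180, 180].

INTERFACE

Orientations are given as [roll, pitch, yaw] about the fixed x, y, z axes, in that order (R = Rz(yaw) Ry(pitch) Rx(roll)).
In Python, from rig import ctrl gives the robot as it stands.
- The arm moves only by the tool arm_command, never from a script. Its argument "targets" is a list of rows, each an object of numbers: "tx", "ty", "tz": the shift along the tool's x, y, z in cm; "rx", "ry", "rz": the turn, a rotation vector about the tool's x, y, z in rad; "fingers": the closure, from 0 (fully open) to 1 (shut). In form: [{"tx": .., "ty": .., "tz": .., "rx": .., "ry": .., "rz": .., "fingers": ..}, ...]. A call has 1 to 20 rows; each row shifts and turns the commanded pose from where the row before left it, along the tool's axes as they then stand; what a row does not reach is not made up. A row lasts 1/10 s, in which the tool goes at most 50 mm and 8.59 degrees, less where a joint would pass 70% of its speed; a pose out of reach is approached as far as the arm can. A call is refused whole if a number of a shift passes 5 or a number of a turn 0.15, either way. A call with a gripper value outside its range is refused whole. The fingers move at their own pace and stop on an object; "grip_force" is the grip in N (left out, the last holds). Time passes only in rows, so rows that do not move let the fingers close. It gives the time, the measured TCP pose, the force and the opening at its end, in the units of the state.
- ctrl.state(): the state, without advancing time (a new reading comes with each control period).
- ctrl.read_camera(name): name is "side" or "top" or "wrist"; returns the picture (480x640x3 uint8, red, green, blue); there is no depth.
- ctrl.get_calibration(name): a dict with "K" (3x3 intrinsics, pixels), "view" (4x4, takes a point from world to camera coordinates); the wrist camera has in their place "tool_from_camera" (4x4, takes a point from camera to tool coordinates, whose origin is the TCP and whose axes are the flange's). Camera axes: x right, y up, looking along -z (the intrinsics and any distortion apply to the point x, -y, -z); pixel columns grow to the right and rows downward; lengths in m; the calibration is good to about 2 mm. A picture is of the moment at which its call begins: read the wrist's pose just before it. get_calibration takes no time and is no camera call.
- ctrl.hand_in(): hands the job in, once; it reports no verdict.
The state is a dict: "t": time; "joints": joint angles; "dq": joint speeds; "joint_torque": joint torques, N m; "tool_pos": TCP position; "ee_rot": TCP orientation; "wrist_force": force on the tool from outside, world axes, zero at the start; "torque": the same for the moment, N m; "width": finger opening in m.
Only numpy, scipy, OpenCV 4.12 (cv2) and the standard library are available. Lean on these libraries where they do the work, as an engineer would, in place of code of your own. Each camera call takes 0.05 s, during which the arm holds its last target. There are 200 camera calls.

## Working session

There is one attempt and no reset: what is moved stays moved. The work goes in short steps, Python scripts to look and compute and a tool call to move; the robot and the scene stay as the last step left them, time stands still between calls to the robot, and variables do not carry over. Pictures are saved under pics/ and viewed, about 8 in all and at most 12, crops included, and the job is handed in when it is done.

Besides the shell and the picture viewer there is one more tool, called after "Call:" in YAML: its name, and indented under it one key for each argument. arm_command: Moves the arm, as the interface text tells. Its arguments: {"type":"object","properties":{"targets":{"type":"array","items":{"type":"object","properties":{"tx":{"type":"number"},"ty":{"type":"number"},"tz":{"type":"number"},"rx":{"type":"number"},"ry":{"type":"number"},"rz":{"type":"number"},"fingers":{"type":"number"}}}},"grip_force":{"type":"number"}},"required":["targets"]}

```bash
ls; mkdir -p pics; python3 - <<'E'
from rig import ctrl
import cv2,numpy as np
np.set_printoptions(precision=4,suppress=True)
for n in("side","top"):
    cv2.imwrite(f"pics/{n}0.png",ctrl.read_camera(n)[:,:,::-1]);c=ctrl.get_calibration(n);print(n,c)
print(ctrl.get_calibration("wrist"));print(ctrl.state())
E
```

```text
pics
side {'K': array([[580.6008,   0.    , 316.368 ],
       [  0.    , 580.6008, 236.9244],
       [  0.    ,   0.    ,   1.    ]]), 'view': array([[-0.9353, -0.3538,  0.0098,  0.5666],
       [ 0.2057, -0.5208,  0.8285, -0.0939],
       [-0.2881,  0.7769,  0.5599, -1.0104],
       [ 0.    ,  0.    ,  0.    ,  1.    ]])}
top {'K': array([[506.8695,   0.    , 317.9109],
       [  0.    , 506.8695, 244.5925],
       [  0.    ,   0.    ,   1.    ]]), 'view': array([[-0.0134, -0.9999,  0.01  ,  0.1707],
       [ 0.9907, -0.012 ,  0.1359, -0.5358],
       [-0.1357,  0.0117,  0.9907, -0.9174],
       [ 0.    ,  0.    ,  0.    ,  1.    ]])}
{'K': array([[352.2024,   0.    , 320.3431],
       [  0.    , 352.2024, 242.5151],
       [  0.    ,   0.    ,   1.    ]]), 'tool_from_camera': array([[-0.0013,  0.9464,  0.323 ,  0.0837],
       [ 1.    ,  0.0014, -0.0001,  0.0005],
       [-0.0005,  0.323 , -0.9464, -0.1437],
       [ 0.    ,  0.    ,  0.    ,  1.    ]])}
{'t': 0.1, 'joints': array([-72.0227,  15.8433,  86.2859,   0.0024,  77.9642,  -6.9331]), 'dq': array([-0.0259, -0.161 , -0.1134,  0.0297,  0.0083, -0.0963]), 'joint_torque': array([  0.0009, -41.77  , -24.6406,  -0.0003,   0.0058,   0.    ]), 'tool_pos': array([ 0.2421, -0.5211,  0.2305]), 'ee_rot': array([-179.9075,   -0.0136,   24.9099]), 'wrist_force': array([-0.035 , -0.8763, -0.0259]), 'torque': array([ 0.0456, -0.024 ,  0.0294]), 'width': 0.08513486090710692}
```

View pics/top0.png

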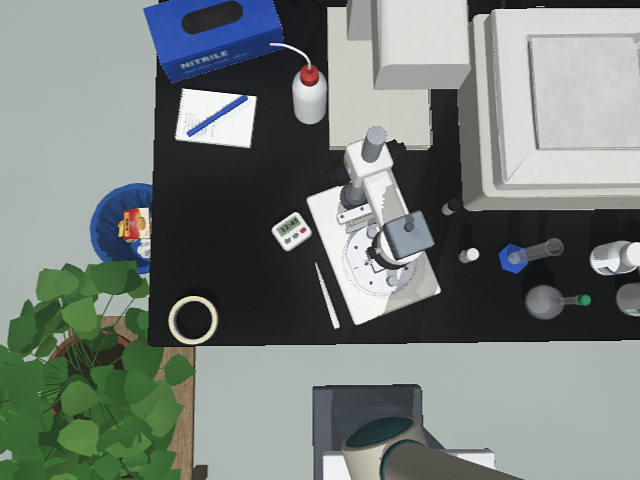

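View pics/side0.png

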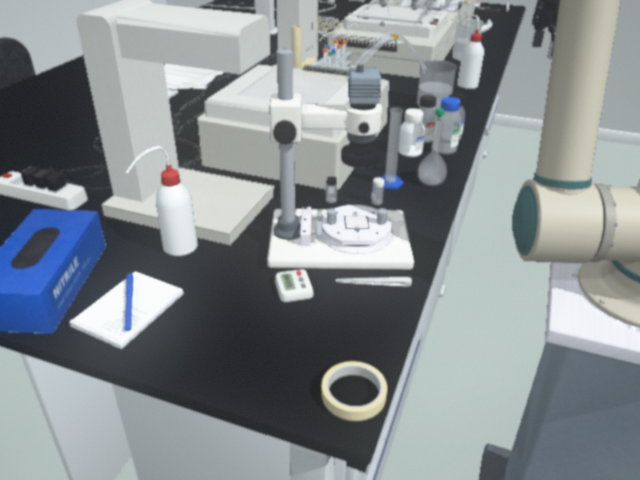

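The top view shows the stand with base corners near (307,200), (358,325) and (441,292), and the carrier near (380,257). The side view shows the carrier near (357,228) and the posts near the disc rim. Next I'll measure the stand and zoom in.

```bash
cat > h.py <<'E'
import numpy as np,cv2
from rig import ctrl
np.set_printoptions(precision=4,suppress=True)
def ray(n,u,v):
    c=ctrl.get_calibration(n);K=c["K"];V=c["view"];R=V[:3,:3]
    d=R.T@np.array([(u-K[0,2])/K[0,0],-(v-K[1,2])/K[1,1],-1]);return -R.T@V[:3,3],d
def plane(n,u,v,z):
    o,d=ray(n,u,v);return o+d*(z-o[2])/d[2]
def proj(n,p):
    c=ctrl.get_calibration(n);K=c["K"];q=c["view"]@np.r_[p,1];return np.array([K[0,2]+K[0,0]*q[0]/-q[2],K[1,2]+K[1,1]*q[1]/q[2]])
E
python3 - <<'E'
from h import *
for p in[(307,200),(358,325),(441,292)]:print(plane("top",*p,.028))
t=cv2.imread("pics/top0.png");s=cv2.imread("pics/side0.png")
a=cv2.resize(t[175:335,295:450],None,fx=2.6,fy=3.75*2.6/3.75,interpolation=cv2.INTER_CUBIC)
b=cv2.resize(s[190:280,260:420],None,fx=2.4,fy=2.4,interpolation=cv2.INTER_CUBIC)
cv2.imwrite("pics/crop0.png",np.hstack([a,cv2.copyMakeBorder(b,0,a.shape[0]-b.shape[0],0,0,0)]))
E
```

```text
[0.6256 0.1835 0.028 ]
[0.3874 0.0913 0.028 ]
[ 0.4464 -0.066   0.028 ]
```

View pics/crop0.png

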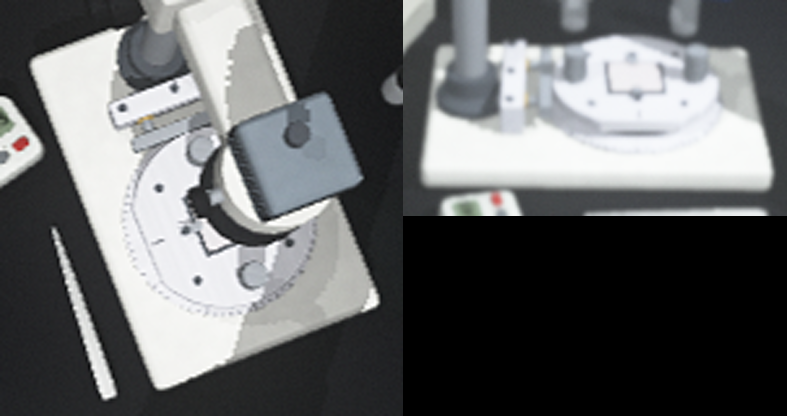

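The crop shows the flat facing left at crop (155,245). The post tops are at crop (254,274), nearest the robot, and (201,150), by the bar. Now I'll compute the poses.

```bash
python3 - <<'E'
from h import *
f=lambda u,v,z:plane("top",295+u/2.6,175+v/2.6,z)[:2]
a=f(254,272,.077);b=f(201,149,.077);print("A",a,"B",b,"mid",(a+b)/2,"dist",np.linalg.norm(a-b))
d=np.deg2rad(21);S=np.array([[np.cos(d),-np.sin(d)],[np.sin(d),np.cos(d)]])
print("stand post angle rel x deg",np.degrees(np.arctan2(*((S.T@(a-b))[::-1]))))
print("bar",f(132,148,.053),f(206,122,.053))
for p in[(447,207),(470,255)]:print("vial",plane("top",*p,.056))
for p in[(335,327),(317,265)]:print("forceps",plane("top",*p,.01))
# side check
import itertools
for (u,v) in[(172,50),(293,52)]:print("side post top",plane("side",260+u/2.4,190+v/2.4,.077)[:2])
E
```

```text
A [0.4676 0.0317] B [0.5535 0.0658] mid [0.5105 0.0487] dist 0.09236030533532755
stand post angle rel x deg -179.39578247307438
bar [0.5586 0.1121] [0.5768 0.0587]
vial [ 0.6029 -0.0775  0.056 ]
vial [ 0.5124 -0.1156  0.056 ]
forceps [0.3839 0.1333 0.01  ]
forceps [0.5019 0.1658 0.01  ]
side post top [0.5509 0.0672]
side post top [0.4633 0.0356]
```

Call:
arm_command:
  targets:
    - {"tx":2.2,"ty":-3.57,"tz":-0.17,"fingers":1}
    - {"tx":2.2,"ty":-3.57,"tz":-0.17,"fingers":1}
    - {"tx":2.2,"ty":-3.57,"tz":-0.17,"fingers":1}
    - {"tx":2.2,"ty":-3.57,"tz":-0.17,"fingers":1}
    - {"tx":2.2,"ty":-3.57,"tz":-0.17,"fingers":1}
    - {"tx":2.2,"ty":-3.57,"tz":-0.17,"fingers":1}
    - {"tx":2.2,"ty":-3.57,"tz":-0.17,"fingers":1}
    - {"tx":2.2,"ty":-3.57,"tz":-0.17,"fingers":1}
    - {"tx":2.2,"ty":-3.57,"tz":-0.17,"fingers":1}
    - {"tx":2.2,"ty":-3.57,"tz":-0.17,"fingers":1}
    - {"tx":2.2,"ty":-3.57,"tz":-0.17,"fingers":1}
    - {"tx":2.2,"ty":-3.57,"tz":-0.17,"fingers":1}

```text
schema error: expected keys tx, ty, tz, rx, ry, rz, fingers
```

Call:
arm_command:
  targets:
    - {"tx":2.2,"ty":-3.57,"tz":-0.17,"rx":0,"ry":0,"rz":0,"fingers":1}
    - {"tx":2.2,"ty":-3.57,"tz":-0.17,"rx":0,"ry":0,"rz":0,"fingers":1}
    - {"tx":2.2,"ty":-3.57,"tz":-0.17,"rx":0,"ry":0,"rz":0,"fingers":1}
    - {"tx":2.2,"ty":-3.57,"tz":-0.17,"rx":0,"ry":0,"rz":0,"fingers":1}
    - {"tx":2.2,"ty":-3.57,"tz":-0.17,"rx":0,"ry":0,"rz":0,"fingers":1}
    - {"tx":2.2,"ty":-3.57,"tz":-0.17,"rx":0,"ry":0,"rz":0,"fingers":1}
    - {"tx":2.2,"ty":-3.57,"tz":-0.17,"rx":0,"ry":0,"rz":0,"fingers":1}
    - {"tx":2.2,"ty":-3.57,"tz":-0.17,"rx":0,"ry":0,"rz":0,"fingers":1}
    - {"tx":2.2,"ty":-3.57,"tz":-0.17,"rx":0,"ry":0,"rz":0,"fingers":1}
    - {"tx":2.2,"ty":-3.57,"tz":-0.17,"rx":0,"ry":0,"rz":0,"fingers":1}
    - {"tx":2.2,"ty":-3.57,"tz":-0.17,"rx":0,"ry":0,"rz":0,"fingers":1}
    - {"tx":2.2,"ty":-3.57,"tz":-0.17,"rx":0,"ry":0,"rz":0,"fingers":1}

```text
t: 1.3
tool_pos: [0.3007, -0.0201, 0.2517]
ee_rot: [180.0, -0.0, 24.9]
wrist_force: [0.9, 0.1, -0.1]
width: 0.0001
```

Call:
arm_command:
  targets:
    - {"tx":0,"ty":0,"tz":0,"rx":0,"ry":0,"rz":-0.15,"fingers":1}
    - {"tx":0,"ty":0,"tz":0,"rx":0,"ry":0,"rz":-0.15,"fingers":1}
    - {"tx":0,"ty":0,"tz":0,"rx":0,"ry":0,"rz":-0.15,"fingers":1}
    - {"tx":0,"ty":0,"tz":0,"rx":0,"ry":0,"rz":-0.15,"fingers":1}
    - {"tx":0,"ty":0,"tz":0,"rx":0,"ry":0,"rz":-0.15,"fingers":1}
    - {"tx":0,"ty":0,"tz":0,"rx":0,"ry":0,"rz":-0.15,"fingers":1}
    - {"tx":0,"ty":0,"tz":0,"rx":0,"ry":0,"rz":-0.15,"fingers":1}
    - {"tx":0,"ty":0,"tz":0,"rx":0,"ry":0,"rz":-0.15,"fingers":1}
    - {"tx":0,"ty":0,"tz":0,"rx":0,"ry":0,"rz":-0.15,"fingers":1}
    - {"tx":0,"ty":0,"tz":0,"rx":0,"ry":0,"rz":-0.15,"fingers":1}
    - {"tx":0,"ty":0,"tz":0,"rx":0,"ry":0,"rz":-0.15,"fingers":1}
    - {"tx":0,"ty":0,"tz":0,"rx":0,"ry":0,"rz":-0.15,"fingers":1}
    - {"tx":0,"ty":0,"tz":0,"rx":0,"ry":0,"rz":-0.15,"fingers":1}
    - {"tx":0,"ty":0,"tz":0,"rx":0,"ry":0,"rz":-0.15,"fingers":1}
    - {"tx":0,"ty":0,"tz":0,"rx":0,"ry":0,"rz":-0.15,"fingers":1}
    - {"tx":0,"ty":0,"tz":0,"rx":0,"ry":0,"rz":-0.15,"fingers":1}
    - {"tx":0,"ty":0,"tz":0,"rx":0,"ry":0,"rz":-0.15,"fingers":1}
    - {"tx":0,"ty":0,"tz":0,"rx":0,"ry":0,"rz":-0.15,"fingers":1}
    - {"tx":0,"ty":0,"tz":0,"rx":0,"ry":0,"rz":-0.15,"fingers":1}

```text
t: 3.2
tool_pos: [0.3008, -0.0217, 0.2514]
ee_rot: [180.0, -0.0, -171.4]
wrist_force: [0.2, 0.1, 0.1]
width: 0.0005
```

Call:
arm_command:
  targets:
    - {"tx":0,"ty":0,"tz":0,"rx":0,"ry":-0.14,"rz":0,"fingers":1}
    - {"tx":0,"ty":0,"tz":0,"rx":0,"ry":-0.14,"rz":0,"fingers":1}
    - {"tx":0,"ty":0,"tz":0,"rx":0,"ry":-0.14,"rz":0,"fingers":1}
    - {"tx":0,"ty":0,"tz":0,"rx":0,"ry":-0.14,"rz":0,"fingers":1}
    - {"tx":0,"ty":0,"tz":0,"rx":0,"ry":-0.14,"rz":0,"fingers":1}
    - {"tx":0,"ty":0,"tz":0,"rx":0,"ry":0,"rz":0,"fingers":1}

```text
t: 3.8
tool_pos: [0.3253, 0.0104, 0.2564]
ee_rot: [-179.2, 37.2, -173.1]
wrist_force: [-0.8, -0.4, -0.9]
width: 0.0001
```

```bash
python3 - <<'E'
from h import *
s=ctrl.state();print(s["joints"],s["tool_pos"],s["ee_rot"])
E
```

```text
[ -46.5267  -31.0202  130.6245   33.4      60.0078 -154.9165] [0.3253 0.0104 0.2564] [-179.1585   37.2114 -173.1164]
```

```bash
cat >> h.py <<'E'
from scipy.spatial.transform import Rotation as Ro
def rot(): return Ro.from_euler("xyz",ctrl.state()["ee_rot"],degrees=True)
def todel(p):
    s=ctrl.state();return 100*rot().inv().apply(np.array(p)-s["tool_pos"])
def turn(rpy): return (rot().inv()*Ro.from_euler("xyz",rpy,degrees=True)).as_rotvec()
E
python3 - <<'E'
from h import *
print(todel([.40,-.02,.22]),turn([180,40,-170]),rot().as_matrix())
E
```

```text
[-3.4179 -3.8031  7.2191] [-0.0486 -0.049  -0.0422] [[-0.7907 -0.111   0.6021]
 [-0.0955  0.9937  0.0579]
 [-0.6048 -0.0117 -0.7963]]
```

Call:
arm_command:
  targets:
    - {"tx":-0.68,"ty":-0.76,"tz":1.44,"rx":0,"ry":0,"rz":0,"fingers":1}
    - {"tx":-0.68,"ty":-0.76,"tz":1.44,"rx":0,"ry":0,"rz":0,"fingers":1}
    - {"tx":-0.68,"ty":-0.76,"tz":1.44,"rx":0,"ry":0,"rz":0,"fingers":1}
    - {"tx":-0.68,"ty":-0.76,"tz":1.44,"rx":0,"ry":0,"rz":0,"fingers":1}
    - {"tx":-0.68,"ty":-0.76,"tz":1.44,"rx":0,"ry":0,"rz":0,"fingers":1}
    - {"tx":0,"ty":0,"tz":0,"rx":0,"ry":0,"rz":0,"fingers":1}

```text
t: 4.4
tool_pos: [0.4035, -0.0201, 0.2219]
ee_rot: [-179.0, 37.1, -172.4]
wrist_force: [0.7, -0.0, 0.2]
width: -0.0
```

```bash
python3 - <<'E'
from h import *
s=ctrl.state();print(s["joints"],s["tool_pos"],s["ee_rot"])
E
```

```text
[ -34.5008  -16.9242  130.9343   35.8202   41.9657 -153.7602] [ 0.4035 -0.0201  0.2219] [-179.0252   37.0646 -172.4072]
```

```bash
python3 - <<'E'
from h import *
print(todel([.435,-.015,.10]),turn([180,39,-168]))
E
```

```text
[ 4.8057  0.284  11.6431] [-0.0644 -0.0343 -0.0603]
```

Call:
arm_command:
  targets:
    - {"tx":1.2,"ty":0.07,"tz":2.9,"rx":0,"ry":0,"rz":0,"fingers":1}
    - {"tx":1.2,"ty":0.07,"tz":2.9,"rx":0,"ry":0,"rz":0,"fingers":1}
    - {"tx":1.2,"ty":0.07,"tz":2.9,"rx":0,"ry":0,"rz":0,"fingers":1}
    - {"tx":1.2,"ty":0.07,"tz":2.9,"rx":0,"ry":0,"rz":0,"fingers":1}
    - {"tx":0,"ty":0,"tz":0,"rx":0,"ry":0,"rz":0,"fingers":1}

```text
t: 4.9
tool_pos: [0.4382, 0.0087, 0.1233]
ee_rot: [-177.9, 34.5, -173.2]
wrist_force: [0.4, 0.2, 0.3]
width: 0.0
```

```bash
python3 - <<'E'
from h import *
s=ctrl.state();print(s["joints"],s["tool_pos"],s["ee_rot"]);print(todel([.44,-.015,.068]),todel([.478,.00,.067]))
t=ctrl.read_camera("top")[:,:,::-1];w=ctrl.read_camera("wrist")[:,:,::-1]
a=cv2.resize(t[175:355,280:480],None,fx=2,fy=2,interpolation=cv2.INTER_CUBIC)
b=cv2.resize(w,(400,300))
cv2.imwrite("pics/p1.png",np.hstack([a,cv2.copyMakeBorder(b,0,60,0,0,0)]))
E
```

```text
[ -18.0184   -2.8787  138.2883   45.433    16.6432 -154.9021] [0.4382 0.0087 0.1233] [-177.8725   34.515  -173.1924]
[ 3.2131 -2.2033  4.5851] [ 0.0142 -1.0789  6.866 ]
```

View pics/p1.png

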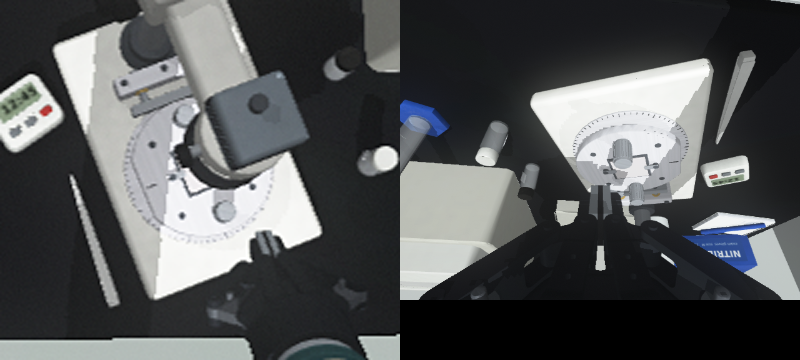

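The picture shows the closed fingertips at crop (262,240), in front of and right of post A at (224,212). The carrier hasn't moved. Joint 6 is at its limit, so I'll swing the approach direction clockwise into the arm plane.

Call:
arm_command:
  targets:
    - {"tx":0,"ty":-0.6,"tz":0,"rx":0.05,"ry":0,"rz":0.075,"fingers":1}
    - {"tx":0,"ty":-0.6,"tz":0,"rx":0.05,"ry":0,"rz":0.075,"fingers":1}
    - {"tx":0,"ty":-0.6,"tz":0,"rx":0.05,"ry":0,"rz":0.075,"fingers":1}
    - {"tx":0,"ty":-0.6,"tz":0,"rx":0.05,"ry":0,"rz":0.075,"fingers":1}
    - {"tx":0,"ty":0,"tz":0,"rx":0,"ry":0,"rz":0,"fingers":1}

```text
t: 5.5
tool_pos: [0.4345, -0.009, 0.1235]
ee_rot: [-177.6, 34.2, 175.4]
wrist_force: [0.6, 0.4, -0.9]
width: 0.0002
```

```bash
python3 - <<'E'
from h import *
s=ctrl.state();print(s["joints"],s["tool_pos"],s["ee_rot"]);print(todel([.44,-.015,.068]),todel([.478,.00,.067]),rot().as_matrix()[:,2])
E
```

```text
[ -11.7581   -2.9311  138.0369    8.7434   10.7873 -104.5261] [ 0.4345 -0.009   0.1235] [-177.5912   34.1889  175.4198]
[ 2.622  -0.351   4.9462] [-0.356   1.5362  7.0126] [ 0.5563 -0.0867 -0.8265]
```

Call:
arm_command:
  targets:
    - {"tx":0.65,"ty":-0.1,"tz":1.25,"rx":0,"ry":0,"rz":0,"fingers":1}
    - {"tx":0.65,"ty":-0.1,"tz":1.25,"rx":0,"ry":0,"rz":0,"fingers":1}
    - {"tx":0.65,"ty":-0.1,"tz":1.25,"rx":0,"ry":0,"rz":0,"fingers":1}
    - {"tx":0.65,"ty":-0.1,"tz":1.25,"rx":0,"ry":0,"rz":0,"fingers":1}
    - {"tx":0,"ty":0,"tz":0,"rx":0,"ry":0,"rz":0,"fingers":1}

```text
t: 6.0
tool_pos: [0.4377, -0.0203, 0.0889]
ee_rot: [-178.8, 33.2, 174.9]
wrist_force: [-0.6, -0.3, 0.5]
width: -0.0002
```

```bash
python3 - <<'E'
from h import *
s=ctrl.state();print(s["joints"],s["tool_pos"],s["ee_rot"]);print(todel([.478,.00,.067]),rot().as_matrix()[:,2])
E
```

```text
[ -15.6455    2.1322  140.7405   47.5716    6.2064 -146.2226] [ 0.4377 -0.0203  0.0889] [-178.8251   33.1937  174.877 ]
[-2.0075  2.4626  3.8816] [ 0.5433 -0.0693 -0.8366]
```

Call:
arm_command:
  targets:
    - {"tx":0,"ty":0,"tz":-1.5,"rx":0,"ry":0,"rz":0,"fingers":1}
    - {"tx":0,"ty":0,"tz":-1.5,"rx":0,"ry":0,"rz":0,"fingers":1}
    - {"tx":0,"ty":0,"tz":0,"rx":0,"ry":0,"rz":0.14,"fingers":1}
    - {"tx":0,"ty":0,"tz":0,"rx":0,"ry":0,"rz":0.14,"fingers":1}
    - {"tx":0,"ty":0,"tz":0,"rx":0,"ry":0,"rz":0.14,"fingers":1}
    - {"tx":0,"ty":0,"tz":0,"rx":0,"ry":0,"rz":0.14,"fingers":1}
    - {"tx":0,"ty":0,"tz":0,"rx":0,"ry":0,"rz":0.14,"fingers":1}
    - {"tx":0,"ty":0,"tz":0,"rx":0,"ry":0,"rz":0.14,"fingers":1}
    - {"tx":0,"ty":0,"tz":0,"rx":0,"ry":0,"rz":0.14,"fingers":1}
    - {"tx":0,"ty":0,"tz":0,"rx":0,"ry":0,"rz":0.14,"fingers":1}
    - {"tx":0,"ty":0,"tz":0,"rx":0,"ry":0,"rz":0.14,"fingers":1}
    - {"tx":0,"ty":0,"tz":0,"rx":0,"ry":0,"rz":0.14,"fingers":1}
    - {"tx":0,"ty":0,"tz":0,"rx":0,"ry":0,"rz":0.14,"fingers":1}
    - {"tx":0,"ty":0,"tz":0,"rx":0,"ry":0,"rz":0,"fingers":1}

```text
t: 7.4
tool_pos: [0.4227, -0.0173, 0.1125]
ee_rot: [146.8, 2.0, 86.0]
wrist_force: [0.4, -0.3, 0.1]
width: -0.0001
```

```bash
cat >> h.py <<'E'
def turnto(az,tilt):
    # camera left, approach azimuth az, tilt from vertical (deg)
    a,t=np.deg2rad([az,tilt]);z=np.array([np.sin(t)*np.cos(a),np.sin(t)*np.sin(a),-np.cos(t)]);x=np.array([-np.sin(a),np.cos(a),0])
    return (rot().inv()*Ro.from_matrix(np.c_[x,np.cross(z,x),z])).as_rotvec()
def show():
    s=ctrl.state();m=rot().as_matrix();print(s["joints"],s["tool_pos"],"f",s["wrist_force"],"\nz",m[:,2],"x",m[:,0])
E
python3 - <<'E'
from h import *
show();print(turnto(12,38),todel([.43,-.015,.10]))
E
```

```text
[-16.0996  -2.78   139.6166  25.8523  11.3347 -36.6206] [ 0.4227 -0.0173  0.1125] f [ 0.3853 -0.257   0.1102] 
z [ 0.5442 -0.0679 -0.8362] x [ 0.0704  0.9969 -0.0351]
[-0.088   0.1914 -0.2073] [ 0.3207 -0.0848  1.4262]
```

Joint 6 has room now. Next I'll turn the azimuth left and tilt slightly more.

Call:
arm_command:
  targets:
    - {"tx":0,"ty":0,"tz":0,"rx":-0.03,"ry":0.064,"rz":-0.07,"fingers":1}
    - {"tx":0,"ty":0,"tz":0,"rx":-0.03,"ry":0.064,"rz":-0.07,"fingers":1}
    - {"tx":0,"ty":0,"tz":0,"rx":-0.03,"ry":0.064,"rz":-0.07,"fingers":1}
    - {"tx":0.1,"ty":0,"tz":0.5,"rx":0,"ry":0,"rz":0,"fingers":1}
    - {"tx":0,"ty":0,"tz":0,"rx":0,"ry":0,"rz":0,"fingers":1}

```text
t: 7.9
tool_pos: [0.4161, -0.016, 0.1001]
ee_rot: [147.0, 0.7, 92.6]
wrist_force: [-0.1, 0.2, -0.0]
width: 0.0003
```

```bash
python3 - <<'E'
from h import *
show();print(turnto(12,38),todel([.44,-.018,.068]),todel([.478,.00,.067]))
E
```

```text
[-24.1152  -1.6907 141.4778  54.9027  16.7684 -76.9237] [ 0.4161 -0.016   0.1001] f [-0.0594  0.2369 -0.0101] 
z [ 0.545   0.0146 -0.8383] x [-0.0454  0.9989 -0.0121]
[-0.0875  0.1051 -0.1265] [-0.2725  0.2403  3.9901] [1.3541 3.4475 6.1714]
```

Call:
arm_command:
  targets:
    - {"tx":0,"ty":0,"tz":0,"rx":-0.02,"ry":0.026,"rz":-0.03,"fingers":1}
    - {"tx":0,"ty":0,"tz":0,"rx":-0.02,"ry":0.026,"rz":-0.03,"fingers":1}
    - {"tx":0,"ty":0,"tz":0,"rx":-0.02,"ry":0.026,"rz":-0.03,"fingers":1}
    - {"tx":0,"ty":0,"tz":0,"rx":-0.02,"ry":0.026,"rz":-0.03,"fingers":1}
    - {"tx":0,"ty":0,"tz":1,"rx":0,"ry":0,"rz":0,"fingers":1}
    - {"tx":0,"ty":0,"tz":1,"rx":0,"ry":0,"rz":0,"fingers":1}
    - {"tx":0,"ty":0,"tz":1,"rx":0,"ry":0,"rz":0,"fingers":1}
    - {"tx":0,"ty":0,"tz":1,"rx":0,"ry":0,"rz":0,"fingers":1}
    - {"tx":0,"ty":0,"tz":0,"rx":0,"ry":0,"rz":0,"fingers":1}

```text
t: 8.8
tool_pos: [0.4403, -0.01, 0.0679]
ee_rot: [142.5, -0.3, 101.7]
wrist_force: [0.2, 1.3, 0.3]
width: 0.0
```

```bash
python3 - <<'E'
from h import *
show();print(turnto(12,38),todel([.478,.00,.067]))
E
```

```text
[ -31.7817    7.8097  145.6888   95.321    25.0997 -132.7275] [ 0.4403 -0.01    0.0679] f [0.2467 1.2689 0.2937] 
z [ 0.5959  0.1277 -0.7929] x [-0.2032  0.9791  0.0049]
[-0.0079 -0.001  -0.0068] [0.2151 3.0382 2.4446]
```

Call:
arm_command:
  targets:
    - {"tx":0.05,"ty":0.76,"tz":0.61,"rx":0,"ry":0,"rz":0,"fingers":1}
    - {"tx":0.05,"ty":0.76,"tz":0.61,"rx":0,"ry":0,"rz":0,"fingers":1}
    - {"tx":0.05,"ty":0.76,"tz":0.61,"rx":0,"ry":0,"rz":0,"fingers":1}
    - {"tx":0.05,"ty":0.76,"tz":0.61,"rx":0,"ry":0,"rz":0,"fingers":1}
    - {"tx":0,"ty":0,"tz":0,"rx":0,"ry":0,"rz":0,"fingers":1}

```text
t: 9.3
tool_pos: [0.4794, -0.0003, 0.0681]
ee_rot: [142.3, -0.2, 101.7]
wrist_force: [0.7, 0.3, 0.9]
width: -0.0003
```

```bash
python3 - <<'E'
from h import *
show();print(rot().as_matrix())
t=ctrl.read_camera("top")[:,:,::-1];w=ctrl.read_camera("wrist")[:,:,::-1]
a=cv2.resize(t[175:335,310:460],None,fx=2.5,fy=2.5,interpolation=cv2.INTER_CUBIC)
b=cv2.resize(w,(400,300))
cv2.imwrite("pics/p2.png",np.hstack([a,cv2.copyMakeBorder(b,0,100,0,0,0)]))
E
```

```text
[ -25.263    10.2066  141.7393   98.791    21.9945 -130.1383] [ 0.4794 -0.0003  0.0681] f [0.6747 0.2822 0.9089] 
z [ 0.598   0.1271 -0.7914] x [-0.2027  0.9792  0.004 ]
[[-0.2027  0.7754  0.598 ]
 [ 0.9792  0.158   0.1271]
 [ 0.004   0.6113 -0.7914]]
```

View pics/p2.png

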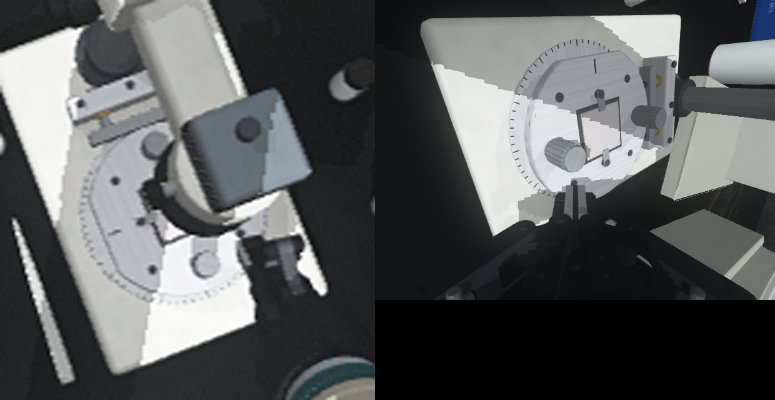

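Picture: the fingertip stands just right of post A, which is at crop (205,265), and it clears the lens head. I'll work out the arc next.

```bash
cat > arc.py <<'E'
from h import *
import sys
def arc(angs,r=.051,C=(.510,.0487),psi=20.8,z=.066):
    a=np.deg2rad(np.array(angs)+psi);P=np.c_[C[0]+r*np.cos(a),C[1]+r*np.sin(a),0*a+z]
    d=np.diff(np.vstack([ctrl.state()["tool_pos"],P]),axis=0)
    print(np.c_[angs,100*rot().inv().apply(d)].round(2))
E
python3 - <<'E'
from arc import *
arc([208,202,196,190,184,178,172,166,160,154,148,142,136,130,124,118,114])
E
```

```text
[[208.     1.06  -0.03   0.17]
 [202.     0.44  -0.24  -0.18]
 [196.     0.47  -0.2   -0.15]
 [190.     0.49  -0.16  -0.12]
 [184.     0.51  -0.12  -0.09]
 [178.     0.53  -0.08  -0.06]
 [172.     0.53  -0.03  -0.02]
 [166.     0.53   0.01   0.01]
 [160.     0.53   0.06   0.05]
 [154.     0.52   0.1    0.08]
 [148.     0.5    0.14   0.11]
 [142.     0.48   0.18   0.14]
 [136.     0.45   0.22   0.17]
 [130.     0.42   0.26   0.2 ]
 [124.     0.38   0.29   0.23]
 [118.     0.34   0.32   0.25]
 [114.     0.2    0.23   0.18]]
```

First half of the arc, down to about 160°.

Call:
arm_command:
  targets:
    - {"tx":0.5,"ty":0,"tz":0.1,"rx":0,"ry":0,"rz":0,"fingers":1}
    - {"tx":0.55,"ty":0,"tz":0.1,"rx":0,"ry":0,"rz":0,"fingers":1}
    - {"tx":0.44,"ty":-0.24,"tz":-0.18,"rx":0,"ry":0,"rz":0,"fingers":1}
    - {"tx":0.47,"ty":-0.2,"tz":-0.15,"rx":0,"ry":0,"rz":0,"fingers":1}
    - {"tx":0.49,"ty":-0.16,"tz":-0.12,"rx":0,"ry":0,"rz":0,"fingers":1}
    - {"tx":0.51,"ty":-0.12,"tz":-0.09,"rx":0,"ry":0,"rz":0,"fingers":1}
    - {"tx":0.53,"ty":-0.08,"tz":-0.06,"rx":0,"ry":0,"rz":0,"fingers":1}
    - {"tx":0.53,"ty":-0.03,"tz":-0.02,"rx":0,"ry":0,"rz":0,"fingers":1}
    - {"tx":0.53,"ty":0.01,"tz":0.01,"rx":0,"ry":0,"rz":0,"fingers":1}
    - {"tx":0.53,"ty":0.06,"tz":0.05,"rx":0,"ry":0,"rz":0,"fingers":1}
    - {"tx":0,"ty":0,"tz":0,"rx":0,"ry":0,"rz":0,"fingers":1}

```text
t: 10.5
tool_pos: [0.4583, 0.0489, 0.0655]
ee_rot: [142.5, -0.3, 101.7]
wrist_force: [-0.7, -1.7, 0.2]
width: -0.0
```

```bash
python3 - <<'E'
from arc import *
show();arc([154,148,142,136,130,124,118,114])
t=ctrl.read_camera("top")[:,:,::-1];w=ctrl.read_camera("wrist")[:,:,::-1]
a=cv2.resize(t[175:335,310:460],None,fx=2.5,fy=2.5,interpolation=cv2.INTER_CUBIC)
b=cv2.resize(w,(400,300))
cv2.imwrite("pics/p3.png",np.hstack([a,cv2.copyMakeBorder(b,0,100,0,0,0)]))
E
```

```text
[ -16.1968    8.9919  144.6822  114.0114   18.4616 -137.7743] [0.4583 0.0489 0.0655] f [-0.6983 -1.6978  0.1716] 
z [ 0.5956  0.1282 -0.793 ] x [-0.2031  0.9791  0.0058]
[[154.     0.41   0.17   0.07]
 [148.     0.5    0.14   0.11]
 [142.     0.48   0.18   0.14]
 [136.     0.45   0.22   0.17]
 [130.     0.42   0.26   0.2 ]
 [124.     0.38   0.29   0.23]
 [118.     0.34   0.32   0.25]
 [114.     0.2    0.23   0.18]]
```

View pics/p3.png

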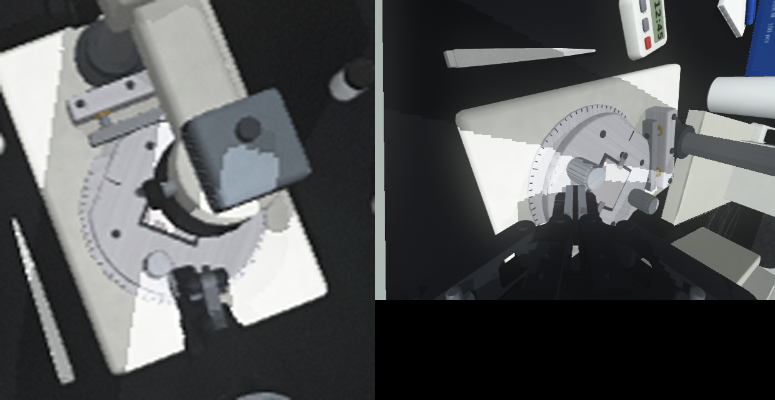

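The post, now at crop (158,263), is being pushed and the carrier has turned about 45° clockwise. I'll continue the arc.

Call:
arm_command:
  targets:
    - {"tx":0.41,"ty":0.17,"tz":0.07,"rx":0,"ry":0,"rz":0,"fingers":1}
    - {"tx":0.5,"ty":0.14,"tz":0.11,"rx":0,"ry":0,"rz":0,"fingers":1}
    - {"tx":0.48,"ty":0.18,"tz":0.14,"rx":0,"ry":0,"rz":0,"fingers":1}
    - {"tx":0.45,"ty":0.22,"tz":0.17,"rx":0,"ry":0,"rz":0,"fingers":1}
    - {"tx":0.42,"ty":0.26,"tz":0.2,"rx":0,"ry":0,"rz":0,"fingers":1}
    - {"tx":0.38,"ty":0.29,"tz":0.23,"rx":0,"ry":0,"rz":0,"fingers":1}
    - {"tx":0,"ty":0,"tz":0,"rx":0,"ry":0,"rz":0,"fingers":1}

```text
t: 11.3
tool_pos: [0.47, 0.0777, 0.0668]
ee_rot: [142.3, -0.3, 101.7]
wrist_force: [-0.4, -0.2, 0.2]
width: 0.0001
```

```bash
python3 - <<'E'
from arc import *
show();arc([120,116,112,108])
t=ctrl.read_camera("top")[:,:,::-1];w=ctrl.read_camera("wrist")[:,:,::-1]
a=cv2.resize(t[175:335,310:460],None,fx=2.5,fy=2.5,interpolation=cv2.INTER_CUBIC)
b=cv2.resize(w,(400,300))
cv2.imwrite("pics/p4.png",np.hstack([a,cv2.copyMakeBorder(b,0,100,0,0,0)]))
E
```

```text
[  -8.8767    9.6929  143.1543  123.7645   15.2796 -141.0909] [0.47   0.0777 0.0668] f [-0.3647 -0.2276  0.1774] 
z [ 0.5975  0.1284 -0.7915] x [-0.2028  0.9792  0.0057]
[[120.     0.31   0.04   0.13]
 [116.     0.21   0.22   0.17]
 [112.     0.19   0.24   0.18]
 [108.     0.17   0.25   0.19]]
```

View pics/p4.png

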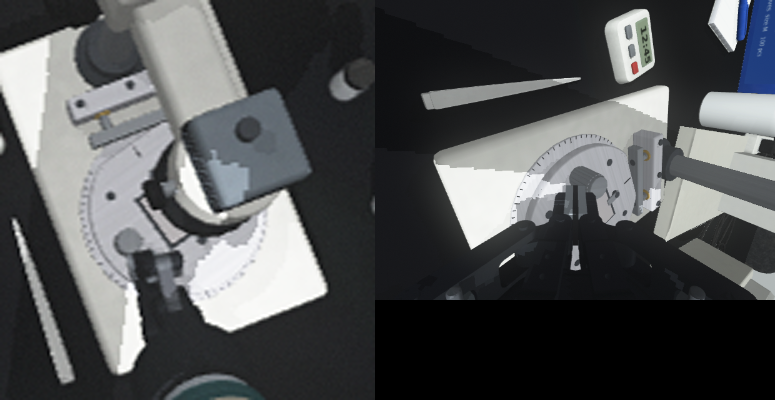

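The post is at crop (128,240) and the flat's index line at (138,152) is nearing the bar. I'll compute the remaining angle.

```bash
python3 - <<'E'
from h import *
p=plane("top",310+128/2.5,175+240/2.5,.077)[:2]-[.510,.0487];print(p,np.linalg.norm(p),"stand angle",np.degrees(np.arctan2(p[1],p[0]))-20.8)
t=ctrl.state()["tool_pos"][:2]-[.510,.0487];print("tip",np.linalg.norm(t),np.degrees(np.arctan2(t[1],t[0]))-20.8)
E
```

```text
[-0.0263  0.0389] 0.046939097750185205 stand angle 103.26948032284582
tip 0.049177740217283446 123.78267683814518
```

Call:
arm_command:
  targets:
    - {"tx":0.16,"ty":0.02,"tz":0.06,"rx":0,"ry":0,"rz":0,"fingers":1}
    - {"tx":0.16,"ty":0.02,"tz":0.06,"rx":0,"ry":0,"rz":0,"fingers":1}
    - {"tx":0.1,"ty":0.11,"tz":0.08,"rx":0,"ry":0,"rz":0,"fingers":1}
    - {"tx":0.1,"ty":0.11,"tz":0.08,"rx":0,"ry":0,"rz":0,"fingers":1}
    - {"tx":0.1,"ty":0.12,"tz":0.09,"rx":0,"ry":0,"rz":0,"fingers":1}
    - {"tx":0,"ty":0,"tz":0,"rx":0,"ry":0,"rz":0,"fingers":1}
    - {"tx":0,"ty":0,"tz":0,"rx":0,"ry":0,"rz":0,"fingers":1}

```text
t: 12.1
tool_pos: [0.4736, 0.0839, 0.066]
ee_rot: [142.4, -0.3, 101.6]
wrist_force: [-0.0, -0.5, -0.7]
width: 0.0001
```

```bash
python3 - <<'E'
from arc import *
show();arc([112,110,108,106])
t=ctrl.read_camera("top")[:,:,::-1];w=ctrl.read_camera("wrist")[:,:,::-1]
a=cv2.resize(t[205:305,330:410],None,fx=5,fy=5,interpolation=cv2.INTER_CUBIC)
b=w[120:420,200:600]
cv2.imwrite("pics/p5.png",np.hstack([a,cv2.copyMakeBorder(b,0,200,0,0,0)]))
E
```

```text
[  -7.2016   10.0808  142.6868  126.8076   14.5211 -142.6424] [0.4736 0.0839 0.066 ] f [-0.0299 -0.5099 -0.6682] 
z [ 0.5972  0.1269 -0.792 ] x [-0.2014  0.9795  0.0051]
[[112.     0.19   0.17   0.13]
 [110.     0.09   0.12   0.09]
 [108.     0.08   0.12   0.1 ]
 [106.     0.08   0.13   0.1 ]]
```

View pics/p5.png

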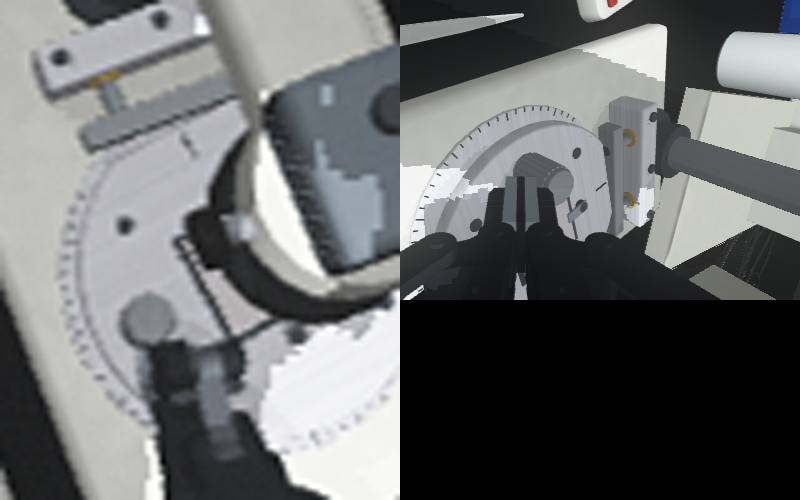

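The post is at crop (148,320) and the wrist view shows a narrow wedge left between flat and bar. I'll push a little further.

Call:
arm_command:
  targets:
    - {"tx":0.1,"ty":0.09,"tz":0.07,"rx":0,"ry":0,"rz":0,"fingers":1}
    - {"tx":0.09,"ty":0.09,"tz":0.07,"rx":0,"ry":0,"rz":0,"fingers":1}
    - {"tx":0.09,"ty":0.12,"tz":0.09,"rx":0,"ry":0,"rz":0,"fingers":1}
    - {"tx":0.08,"ty":0.12,"tz":0.1,"rx":0,"ry":0,"rz":0,"fingers":1}
    - {"tx":0,"ty":0,"tz":0,"rx":0,"ry":0,"rz":0,"fingers":1}
    - {"tx":0,"ty":0,"tz":0,"rx":0,"ry":0,"rz":0,"fingers":1}

```text
t: 12.8
tool_pos: [0.478, 0.0884, 0.0659]
ee_rot: [142.4, -0.3, 101.6]
wrist_force: [-0.2, -0.2, -0.4]
width: -0.0002
```

```bash
python3 - <<'E'
from arc import *
p=plane("top",330+148/5,205+320/5,.077)[:2]-[.510,.0487];print("prev post",np.linalg.norm(p),np.degrees(np.arctan2(p[1],p[0]))-20.8)
show();arc([106,104])
t=ctrl.read_camera("top")[:,:,::-1];w=ctrl.read_camera("wrist")[:,:,::-1]
a=cv2.resize(t[205:305,330:410],None,fx=5,fy=5,interpolation=cv2.INTER_CUBIC)
b=w[120:420,200:600]
cv2.imwrite("pics/p6.png",np.hstack([a,cv2.copyMakeBorder(b,0,200,0,0,0)]))
E
```

```text
prev post 0.04742789053177229 97.76313645685194
[  -6.0424   10.4162  142.1117  128.3323   13.9326 -143.1531] [0.478  0.0884 0.0659] f [-0.2379 -0.1998 -0.4031] 
z [ 0.5969  0.1267 -0.7922] x [-0.2013  0.9795  0.0051]
[[106.     0.08   0.14   0.09]
 [104.     0.07   0.13   0.1 ]]
```

View pics/p6.png

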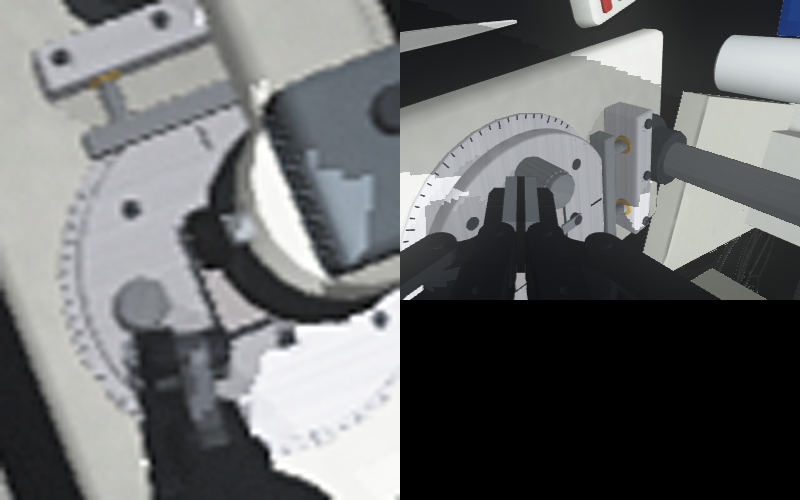

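Post at (142,304). The bar has come forward, its near corner now at crop (92,155) instead of (82,145), and looks flush.

```bash
python3 - <<'E'
from arc import *
for u,v in[(142,304)]:
  p=plane("top",330+u/5,205+v/5,.077)[:2]-[.510,.0487];print("post",np.linalg.norm(p),np.degrees(np.arctan2(p[1],p[0]))-20.8)
a=plane("top",330+205/5,205+137/5,.051)[:2]-[.510,.0487];print("tick",np.linalg.norm(a),np.degrees(np.arctan2(a[1],a[0]))-20.8)
b=np.array([plane("top",330+u/5,205+v/5,.053)[:2] for u,v in[(97,158),(240,102)]]);d=b[0]-b[1];print("bar dir",np.degrees(np.arctan2(d[1],d[0]))-90, "dist",[(q-[.510,.0487])@[np.cos(.363),np.sin(.363)] for q in b])
E
```

```text
post 0.04682293960661742 90.37007322139254
tick 0.05023046831533226 -1.8142166504314048
bar dir 20.83751449904075 dist [np.float64(0.05736292701811047), np.float64(0.05740212983413478)]
```

The post is at 90.4°, and the bar face is parallel to the stand and 57.4 mm from the axis (58.5 nominal). That means flush, so I'll back straight out.

Call:
arm_command:
  targets:
    - {"tx":-0.1,"ty":-0.6,"tz":-0.47,"rx":0,"ry":0,"rz":0,"fingers":1}
    - {"tx":-0.1,"ty":-1.2,"tz":-0.94,"rx":0,"ry":0,"rz":0,"fingers":1}
    - {"tx":0,"ty":-1.2,"tz":-0.94,"rx":0,"ry":0,"rz":0,"fingers":1}
    - {"tx":0,"ty":0,"tz":-1.5,"rx":0,"ry":0,"rz":0,"fingers":1}
    - {"tx":0,"ty":0,"tz":-1.5,"rx":0,"ry":0,"rz":0,"fingers":1}
    - {"tx":0,"ty":0,"tz":-1.5,"rx":0,"ry":0,"rz":0,"fingers":1}
    - {"tx":0,"ty":0,"tz":0,"rx":0,"ry":0,"rz":0,"fingers":1}
    - {"tx":0,"ty":0,"tz":0,"rx":0,"ry":0,"rz":0,"fingers":1}

```text
t: 13.7
tool_pos: [0.4159, 0.0739, 0.0989]
ee_rot: [142.3, -0.4, 101.6]
wrist_force: [-0.5, -0.0, 0.0]
width: -0.0
```

```bash
python3 - <<'E'
from arc import *
show()
t=ctrl.read_camera("top")[:,:,::-1];w=ctrl.read_camera("wrist")[:,:,::-1]
a=cv2.resize(t[180:340,270:490],None,fx=1.8,fy=1.8,interpolation=cv2.INTER_CUBIC)
a2=cv2.resize(t[210:285,335:395],None,fx=6,fy=6,interpolation=cv2.INTER_CUBIC)
b=cv2.resize(w,(396,297))
cv2.imwrite("pics/p7.png",np.hstack([np.vstack([a,b]),cv2.copyMakeBorder(a2,0,a.shape[0]+297-450,0,0,0)]))
E
```

```text
[ -12.4721   -0.5095  145.3596   89.7973   14.7111 -109.0612] [0.4159 0.0739 0.0989] f [-0.4606 -0.0021  0.0452] 
z [ 0.5978  0.1279 -0.7914] x [-0.201   0.9796  0.0064]
```

View pics/p7.png

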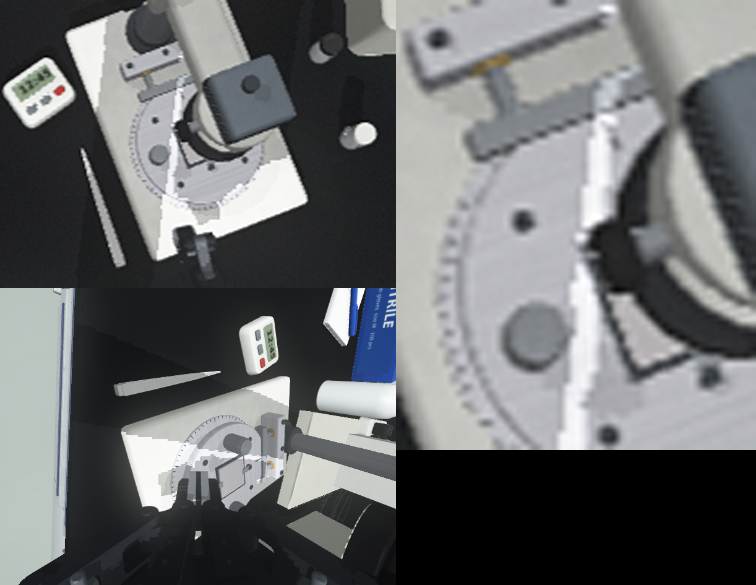

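The tip is clear. The post is still at the flush position (pixel (358,266), unchanged after the retreat), and the bar lies along the flat. The vials, timer and forceps look undisturbed. Handing in.

```bash
python3 - <<'E'
from h import *
print(ctrl.state()["t"],ctrl.hand_in())
E
```

```text
the job is handed in; nothing more can be done
13.8 None
```

I turned the carrier clockwise about 90°, pushing post A with the closed fingertips from the front at a slant of about 37°. The sprung bar then seated on the flat. I backed the arm out and handed the job in at 13.8 s.

**Last checks**
- **Carrier angle:** before the retreat the post was at 90.4° in the stand frame (90° is home). After the retreat it was at the same pixel.
- **Bar:** its front face is parallel to the stand and measured 57.4 mm from the axis, against 58.5 mm nominal. That agrees within the 2 mm calibration.
- **Index tick:** on the carrier it read -1.8°, slightly different from the post. I put this down to pixel error on a short, blurred mark.
- **Forces:** wrist force stayed under about 2 N at every reading, taken at the end of each move, and no contact with the lens head showed up.
- **Bystanders:** the vials, timer and forceps looked undisturbed in the last pictures; I did not re-measure their positions.

On the way in, several moves fell short because joints 5 and 6 came to their range limits and the motion was clamped there. I rolled the tool so the wrist camera was on its left, which cleared it.

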